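# Stamp the stock card and cover it again

## Task

The delivery has to be booked in: slide the clear cover of the card holder fully open and, with the blue stamp, make a firm imprint in the empty box on the stock card - foot flat, inside the box and square to it, white-marked front towards the foot of the card, handle pressed right down to its stop for a moment. Then stand the blue stamp back upright in its own bay of the tray and slide the cover fully shut to keep the card clean. Press the stamp down nowhere else, and leave the red stamp, the carton, the timer and the tin where they are.

Things in the scene. Friction and masses are not known exactly. Their poses are not given: they have to be found in the camera images.
- card_holder: Grey board, 192 (x) x 140 (y) x 6 mm, fixed to the table, with a card (150 x 106 mm, face 7.5 mm above the table) on it between two aluminium side channels along x (tops 18.5 mm high, lips 108 mm apart). Origin: centre of its underside, on the table. Its -x end is the foot of the card (roughly towards the robot), +x its head; z up.
- stamp_field (a point): Centre of the empty dark-outlined stamp box printed on the card near its foot: 54 mm (x) x 76 mm (y), on the card face, 40 mm to -x of the holder's origin. Axes as the holder's.
- cover (a joint): Clear cover plate (158 x 112 x 3 mm, top 16 mm above the table) sliding in the side channels along the holder's +x. In m: 0 = fully shut over the card, 0.100 = fully open, its near edge then 57 mm beyond the stamp box's centre and its far end overhanging the holder by 75 mm. About 1.2 N of friction; stays where left; may start up to 20 mm ajar.
- cover_grip (a point): Centre of the top of the orange grip rib on the cover (moves with it). The rib is 12 mm thick (x), 46 mm long (y), its top 35 mm above the table, standing 17 mm above a 26 x 56 mm black pad. When shut it lies 10 mm to -x of the stamp box's centre. Axes as the holder's.
- stamp: Blue self-inking stamp, loose, about 0.12 kg, 85 mm tall. Origin: centre of the underside of its black foot, an open rectangular frame 34 mm (x) x 56 mm (y); z up. Its front is -x. At first it stands in one bay of the tray, front roughly to the robot.
- stamp_front (a point): Middle of the lower front edge of the blue stamp's foot, 17 mm to -x of its origin. The front of the handle above carries a white strip, visible from the front and on the front edge of the top.
- stamp_handle (a joint): Travel of the blue stamp's handle down over its foot frame, in m: 0 = up, 0.014 = down on its stop. A spring pushes it up: 3 N to start moving, 10 N at the stop; it springs back by itself. The stamp may be lifted by the handle.
- stamp_top (a point): Centre of the top of the blue handle, 85 mm above the stamp's underside when up. The handle is a rounded block 30 mm (x, thickness to grip across) x 52 mm (y) x 50 mm tall, reaching down to 35 mm above the underside when up, 21 mm when pressed.
- stamp_tray: Black tray with two bays side by side along its y, 82 (x) x 194 (y) x 16 mm, fixed to the table; walls and the divider between the bays 4 mm thick. Floor 4 mm above the table. Bay centres at y = +47.5 mm and -47.5 mm, each bay 74 x 91 mm inside. Origin: centre of its underside.
- red_stamp: Red stamp of the same make and size, in the other bay of the tray; not to be used. Origin: centre of the underside of its foot.
- carton: Small printed carton, 75 x 90 x 50 mm, standing at the left; bystander. Origin: centre of its underside.
- timer: Kitchen timer, white base and red dial, 69 mm across and 50 mm tall, at the right; bystander. Origin: centre of its underside.
- tin: Small round steel tin, 77 mm across and 26 mm tall, between holder and tray near the robot; bystander. Origin: centre of its underside.
Not all that is in view belongs to the job. Leave any pink look-alike of the stamp alone.

How it is judged:
By the outcome, as a careful person would: the job done as asked, in the order asked, and still so for the second after the job is handed in, with the robot touching nothing.
It also fails if it takes over 69 s, if anything falls off the work surface, if the arm or the gripper's body presses on something with over 40 N, if the wrist force passes 120 N, or if a joint passes its speed limit or range.

## Robot

A 6-joint arm with a two-finger parallel gripper is mounted at the origin on a cart in front of the work surface, level with it; the furniture and walls round the work are solid. World frame = base frame: x ahead of the robot, y to its left, z up, the work surface at z = 0. Lengths are in mm, angles in rad, forces in N, time in s.
With the tool pointing down it reaches from about 350 to 1000 mm from the base axis. Payload 7.1 kg.
Tool frame: the origin (TCP) lies at the very end of the fingers, on their centre line; the grasp point (between the pads) lies manip.pinch_z behind it (manip.pinch_z is the distance from the TCP to the grasp point, in mm); z points along the fingers, y is the line along which they close (so a half turn about z gives the same grasp; the last joint's range is limited). The gripper opens to 85 mm and grips with 20 to 120 N. Pads are 22 mm wide; open, the fingers measure 114 mm over their backs; the gripper's body (76 mm by 85 mm) begins 54 mm behind the grasp point. The pads swing forward as they close: fully open they stand 13 mm farther back than shut.
Start: joints at [1.172, 0.423, 1.63, -0, 1.089, -0.019], TCP at [231.677, 580.457, 231.319] pointing down, gripper open.
Joint ranges: [-3, 3], [-0.9, 2.11], [0.09, 2.58], [-1.31, 4.45], [0.11, 2.69], [-2.54, 2.54]. Speed limits (rad/s): [2.39, 2.39, 3.01, 3.14, 3.14, 3.14].

## Interface

Orientations are given as a 3x3 rotation matrix whose columns are the frame's x, y, z axes.
In Python, from station import manip gives the robot as it stands.
- The arm moves only by the shell command python3 -m creep 'ROWS' [FORCE]. ROWS is JSON, a list of rows, each a list of 5 numbers: the shift along the tool's x, y, z in mm, then the turn about the tool's z in degrees, then the opening, from -1 (shut) to 1 (fully open). In form: [[dx, dy, dz, turn, jaw], ...]. A call has 1 to 12 rows; each row shifts and turns the commanded pose from where the row before left it, along the tool's axes as they then stand; what a row does not reach is not made up. A row lasts 1/8 s, in which the tool goes at most 62.5 mm and 10.7 degrees, less where a joint would pass 70% of its speed; a pose out of reach is approached as far as the arm can. A call with a gripper value outside its range is refused whole. The fingers move at their own pace and stop on an object; FORCE is the grip in N (left out, the last holds). Time passes only in rows, so rows that do not move let the fingers close. It gives the time, the measured TCP pose, the force, the opening and the grip force at its end, in the units of the state.
- manip.get_state(): the state, without advancing time (a new reading comes with each control period).
- manip.snapshot(name): name is "scene" or "top" or "wrist"; returns a dict with "color" (420x560x3 uint8, blue, green, red), "intrinsics" (3x3 intrinsics, pixels), "world_from_camera" (4x4, takes a point from camera to world coordinates). Camera axes: x right, y down, z forward; pixel columns grow to the right and rows downward; lengths in mm; the calibration is good to about 2 mm. A picture is of the moment at which its call begins. There is no depth.
- manip.sign_off(): hands the job in; it is judged then, once.
Trained networks look in a picture, given as the dict that the camera call returned (one of the last four; its "shot" number tells which), for a name from the list of things; names that differ only in an ending like _2 or _b are one class to them, and where a whole thing is asked for, a point or a joint stands for the part that bears it (a point fixed in the world has none). Each returns a list of dicts, best first, with "conf" (0 to 1); they miss things now and then, are a little off and sometimes report something else, mostly with a low value. They report only what shows in the picture. A call takes as long as a camera call. They do not tell look-alikes from the thing itself.
- manip.spot_in(picture, target): "rect" ([left, top, width, height] in pixels, round what is visible of it).
- manip.regions_of(picture, target): "mask" (420x560 bool, what is visible of it) and "rect" ([left, top, width, height] in pixels, round what is visible of it).
- manip.pinpoint(picture, target): "pixel" ([column, row] in pixels: a listed point, or the origin of a listed thing).
The state is a dict: "clock": time; "qpos": joint angles; "joint_velocities": joint speeds; "joint_torque": joint torques, N m; "tool_pos": TCP position; "orientation": TCP orientation; "force": force on the tool from outside, world axes, zero at the start; "torque": the same for the moment, N m; "grip_width": opening from 0.0 (shut) to 1.0 (fully open); "gripper_force": force on a finger pad.
Only numpy, scipy, OpenCV 4.12 (cv2) and the standard library are available. Lean on these libraries where they do the work, as an engineer would, in place of code of your own. Each camera call takes 0.05 s, during which the arm holds its last target. There are 200 camera calls.

## Working session

There is one attempt and no reset: what is moved stays moved. The work goes in short steps, Python scripts to look and compute and a shell command to move; the robot and the scene stay as the last step left them, time stands still between calls to the robot, and variables do not carry over. Pictures are saved under pics/ and viewed, at most 10 in all, crops included, and the job is handed in when it is done.

```bash
mkdir -p pics; ls; cat > h.py <<'E'
import numpy as np, cv2
from station import manip
def ray(p,px):
    K=np.array(p["intrinsics"]);T=np.array(p["world_from_camera"])
    d=T[:3,:3]@np.linalg.solve(K,[px[0],px[1],1.]);return T[:3,3],d
def at(p,px,z):
    o,d=ray(p,px);return o+d*(z-o[2])/d[2]
def proj(p,X):
    K=np.array(p["intrinsics"]);T=np.array(p["world_from_camera"])
    c=T[:3,:3].T@(np.array(X,float)-T[:3,3]);u=K@c;return u[:2]/u[2]
def state():
    s=manip.get_state()
    print('t',round(s['clock'],2),'tcp',np.round(s['tool_pos'],1),'F',np.round(s['force'],1),'gw',round(s['grip_width'],3),'gf',s['gripper_force'],'q',np.round(s['qpos'],2));print(np.round(s['orientation'],3))
    return s
E
python3 - <<'E'
from h import *
state();print(manip.pinch_z)
Z=dict(card_holder=0,stamp_field=7.5,cover_grip=35,stamp=4,stamp_front=4,stamp_top=89,stamp_tray=0,red_stamp=4,carton=0,timer=0,tin=0)
ims=[]
for n in("scene","top"):
    p=manip.snapshot(n);cv2.imwrite(f'pics/{n}0.png',p["color"]);ims.append(p['color'])
    for k,z in Z.items():
        for r in manip.pinpoint(p,k)[:3]:
            print(n,k,round(r['conf'],2),np.round(r['pixel']),np.round(at(p,r['pixel'],z)[:2],1))
cv2.imwrite('pics/a.png',cv2.resize(np.vstack(ims),None,fx=.71,fy=.71)) 
E
```

```text
pics
t 0.0 tcp [231.5 580.  230.6] F [-0.1  0.2 -0.1] gw 1.003 gf 0.0 q [ 1.17  0.42  1.63  0.    1.09 -0.02]
[[-0.929  0.371 -0.001]
 [ 0.371  0.929 -0.001]
 [ 0.    -0.002 -1.   ]]
18.700000000000003
scene card_holder 0.78 [325. 252.] [ 475.7 -155. ]
scene cover_grip 0.88 [322. 257.] [ 431.  -171.8]
scene stamp 0.81 [248. 193.] [527.4 195.7]
scene stamp 0.58 [213. 210.] [400.  231.1]
scene stamp 0.42 [204. 169.] [527.7 409.1]
scene stamp_front 0.75 [212. 216.] [377.6 215.6]
scene stamp_front 0.53 [241. 192.] [516.  217.3]
scene stamp_top 0.65 [242. 172.] [525.8 207.6]
scene stamp_top 0.38 [392. 299.] [ 394.  -399.9]
scene stamp_top 0.22 [326. 254.] [ 409.7 -197.4]
scene stamp_tray 0.65 [247. 194.] [523.2 196.9]
scene stamp_tray 0.63 [258. 202.] [518.6 144.1]
scene stamp_tray 0.17 [326. 261.] [ 453.  -174.4]
scene red_stamp 0.65 [263. 207.] [505.6 110. ]
scene carton 0.71 [205. 170.] [528.  405.7]
scene carton 0.34 [269. 240.] [412.1   6.4]
scene timer 0.93 [389. 296.] [ 456.2 -375.2]
scene tin 0.61 [269. 240.] [414.1   5.7]
top card_holder 0.83 [323. 206.] [ 469.9 -160.7]
top card_holder 0.33 [204. 193.] [502.4 206.8]
top stamp_field 0.93 [327. 219.] [ 431.  -170.4]
top stamp_field 0.67 [206. 191.] [505.6 201.3]
top cover_grip 0.75 [332. 218.] [ 430.  -181.8]
top stamp 0.71 [200. 223.] [409.  213.3]
top stamp 0.55 [204. 188.] [517.9 206.7]
top stamp_front 0.77 [203. 190.] [510.  209.4]
top stamp_front 0.75 [196. 230.] [388.  226.1]
top stamp_front 0.7 [204. 181.] [537.9 210.2]
top stamp_top 0.64 [198. 225.] [394.4 206.2]
top stamp_top 0.53 [206. 181.] [520.7 188.7]
top stamp_tray 0.89 [224. 185.] [527.2 147.7]
top red_stamp 0.79 [237. 190.] [512.  106.3]
top carton 0.85 [139. 187.] [515.2 407.1]
top timer 0.68 [397. 209.] [ 468.4 -387.5]
top tin 0.97 [276. 226.] [405.  -17.8]
```

```bash
python3 - <<'E'
from h import *
a=cv2.imread('pics/scene0.png')[130:340,170:430];b=cv2.imread('pics/top0.png')[140:260,110:430]
a=cv2.resize(a,(390,315));b=cv2.resize(b,(780,292),interpolation=cv2.INTER_CUBIC);c=np.zeros((600,780,3),np.uint8)
c[:292]=b;c[292:,:390]=a[:308]
c[292:,390:]=cv2.resize(cv2.imread('pics/top0.png'),(390,308));cv2.imwrite('pics/v1.png',c)
E
```

```text
(no output)
```

View pics/v1.png

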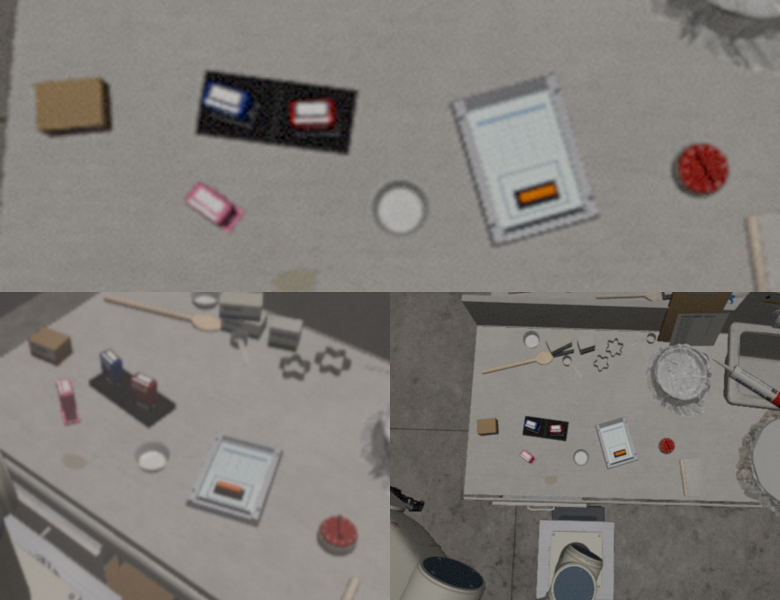

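The picture shows the blue stamp at top-camera pixel ≈(203,180) in the tray's left bay. The things that could be taken for it are the red stamp at ≈(238,186) in the right bay and the pink look-alike at ≈(197,224) lying outside the tray. I choose the blue one in the bay. The cover's orange rib is at ≈(330,219). I'll move over the holder first and look with the wrist camera.

```bash
python3 -m creep '[[-18,-24,0,0,1],[-36,-48,0,0,1],[-36,-48,0,0,1],[-36,-48,0,0,1],[-36,-48,0,0,1],[-36,-48,0,0,1],[-36,-48,0,0,1],[-36,-48,0,0,1],[-36,-48,0,0,1],[-36,-48,0,0,1],[-36,-48,0,0,1],[-36,-48,0,0,1]]'
python3 -m creep '[[-36,-48,0,0,1],[-18,-23,0,0,1],[0,0,0,10,1],[0,0,0,10,1],[0,0,0,10,1],[0,0,0,10,1],[0,0,0,10,1],[0,0,0,0,1],[0,0,0,0,1]]'
python3 - <<'E'
from h import *
state()
p=manip.snapshot('wrist');cv2.imwrite('pics/w1.png',p['color'])
print(np.round(p['world_from_camera'],2),np.round(p['intrinsics']))
for k,z in dict(card_holder=0,stamp_field=7.5,cover_grip=35).items():
    for r in manip.pinpoint(p,k)[:3]: print(k,round(r['conf'],2),np.round(r['pixel']),np.round(at(p,r['pixel'],z)[:2],1))
E
```

```text
clock: 2.7
tool_pos: [412.0, -87.8, 231.8]
orientation: [[-0.929, 0.371, 0.001], [0.371, 0.929, -0.0], [-0.001, 0.0, -1.0]]
force: [1.2, 0.8, -0.5]
grip_width: 0.998
gripper_force: 0.0
clock: 3.82
tool_pos: [435.4, -171.7, 231.4]
orientation: [[-0.316, 0.949, 0.0], [0.949, 0.316, -0.0], [-0.0, 0.0, -1.0]]
force: [0.3, -0.4, 0.4]
grip_width: 1.004
gripper_force: 0.0
t 3.83 tcp [ 435.4 -171.7  231.4] F [ 0.3 -0.4  0.4] gw 1.004 gf 0.0 q [-0.4   0.19  1.97 -0.    0.98 -0.72]
[[-0.316  0.949  0.   ]
 [ 0.949  0.316 -0.   ]
 [-0.     0.    -1.   ]]
[[ 9.5000e-01  3.0000e-01  9.0000e-02  4.1101e+02]
 [ 3.2000e-01 -9.1000e-01 -2.8000e-01 -9.9880e+01]
 [ 0.0000e+00  2.9000e-01 -9.6000e-01  3.7302e+02]
 [ 0.0000e+00  0.0000e+00  0.0000e+00  1.0000e+00]] [[309.   0. 278.]
 [  0. 309. 210.]
 [  0.   0.   1.]]
card_holder 0.66 [308. 185.] [ 472.2 -166.3]
card_holder 0.49 [299.  28.] [404.2  -8.8]
stamp_field 0.67 [276. 182.] [ 433.6 -174. ]
cover_grip 0.92 [274. 188.] [ 431.1 -176.1]
```

View pics/w1.png

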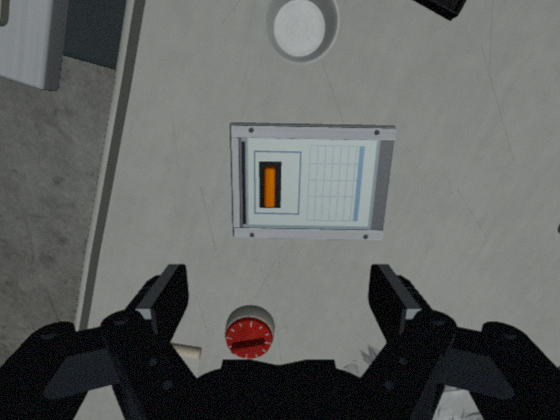

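The wrist picture shows the orange rib at ≈(270,187), the stamp box ≈(254–300,151–214), the tin at (300,28) and the timer at (249,335). Next I work out the holder yaw.

```bash
python3 - <<'E'
from h import *
p=manip.snapshot('wrist')
im=p['color'];hsv=cv2.cvtColor(im,cv2.COLOR_BGR2HSV)
m=((hsv[...,0]>8)&(hsv[...,0]<22)&(hsv[...,1]>180)&(hsv[...,2]>80)).astype(np.uint8);m[:100]=0;m[260:]=0
ys,xs=np.nonzero(m);print('rib px',xs.mean(),ys.mean(),len(xs),xs.min(),xs.max(),ys.min(),ys.max())
bx=cv2.boxPoints(cv2.minAreaRect(np.c_[xs,ys].astype(np.float32)))
B=np.array([at(p,q,35)[:2] for q in bx]);print('rib',np.round(B,1),B.mean(0))
for i in range(2):
    d=B[i+1]-B[i];print(np.linalg.norm(d),np.degrees(np.arctan2(d[1],d[0])))
g=cv2.cvtColor(im,cv2.COLOR_BGR2GRAY)
seg=cv2.createLineSegmentDetector().detect(g)[0][:,0]
for s in seg:
    if min(s[0],s[2])>215 and max(s[0],s[2])<410 and min(s[1],s[3])>110 and max(s[1],s[3])<250 and np.hypot(s[2]-s[0],s[3]-s[1])>40:
        a,b=at(p,s[:2],10),at(p,s[2:],10);d=b-a;print(np.round(s),np.round(np.linalg.norm(d)),np.round(np.degrees(np.arctan2(d[1],d[0]))%90,1))
E
```

```text
rib px 269.3753086419753 187.19012345679013 405 264 275 168 206
rib [[ 426.2 -199.1]
 [ 414.3 -157. ]
 [ 425.6 -153.7]
 [ 438.  -195.6]] [ 426.04907167 -176.35746084]
43.73571692656583 105.85298054701649
11.834447461221831 16.578118083443123
[281. 162. 280. 207.] 55.0 17.4
[259. 206. 259. 162.] 53.0 17.7
[245. 138. 246. 224.] 105.0 17.3
[396. 128. 231. 125.] 187.0 17.4
[382. 230. 246. 228.] 171.0 17.4
[240. 227. 239. 138.] 108.0 17.4
[231. 127. 234. 236.] 132.0 17.5
[231. 122. 393. 124.] 184.0 17.4
[231. 233. 228. 123.] 133.0 17.1
[394. 142. 383. 228.] 106.0 17.2
[376. 140. 249. 138.] 145.0 17.2
[369. 228. 378. 141.] 107.0 17.4
[253. 212. 253. 151.] 74.0 17.1
[364. 147. 357. 219.] 89.0 17.4
[353. 219. 359. 147.] 89.0 17.3
[254. 150. 301. 150.] 54.0 17.4
[249. 224. 368. 226.] 148.0 17.2
[297. 153. 257. 152.] 46.0 17.6
[302. 152. 299. 213.] 75.0 17.4
[255. 154. 256. 211.] 69.0 17.7
[298. 215. 256. 214.] 52.0 16.4
[297. 211. 299. 154.] 69.0 17.1
```

```bash
python3 - <<'E'
from h import *
p=manip.snapshot('wrist')
C=np.array([at(p,q,7.5)[:2] for q in [(253.5,150.5),(301,151),(299.5,214),(254,213.5)]])
print(np.round(C,1),C.mean(0),[np.linalg.norm(C[i]-C[i-1]) for i in range(4)])
t=np.radians(17.35);hx=np.array([np.cos(t),np.sin(t)]);hy=np.array([-hx[1],hx[0]])
H=np.array([at(p,q,18.5)[:2] for q in [(230,123),(395,125.5),(382.5,240),(233.5,238)]]);print('holder',H.mean(0),'field from it',H.mean(0)-40*hx, [np.linalg.norm(H[i]-H[i-1]) for i in range(4)])
f=C.mean(0);rib=np.array([427,-176.3]);print('rib off',(rib-f)@hx,(rib-f)@hy)
s=manip.get_state();R=s['orientation'];print((np.array(R).T@np.r_[rib-np.array(s['tool_pos'])[:2],0]).round(1))
E
```

```text
[[ 396.5 -146.4]
 [ 449.3 -129.6]
 [ 473.3 -203. ]
 [ 419.5 -220.1]] [ 434.66587209 -174.76736856] [np.float64(77.19269791129746), np.float64(55.45119520735074), np.float64(77.25947445342555), np.float64(56.44487749340731)]
holder [ 471.43957053 -162.14792722] field from it [ 433.25953343 -174.07624509] [np.float64(136.5612690773184), np.float64(182.4022303975112), np.float64(136.54924947670946), np.float64(183.98442456174038)]
rib off -7.774124894500745 0.8231258399712429
[-1.8 -9.4  0. ]
```

```bash
python3 -m creep '[[-2,-9,20,1,1],[0,-0.4,50,0,1],[0,0,50,0,0.2],[0,0,45,0,0.2],[0,0,30,0,0],[0,0,15,0,0],[0,0,0,0,-0.3]]' 30
python3 -m creep '[[0,0,0,0,-1],[0,0,0,0,-1],[0,0,0,0,-1],[0,0,0,0,-1],[0,0,0,0,-1]]' 30
```

```text
clock: 5.0
tool_pos: [426.8, -176.4, 20.8]
orientation: [[-0.297, 0.955, -0.001], [0.955, 0.297, 0.001], [0.001, -0.001, -1.0]]
force: [-0.8, -0.2, 0.2]
grip_width: 0.352
gripper_force: 0.0
clock: 5.62
tool_pos: [427.8, -176.8, 22.3]
orientation: [[-0.296, 0.955, 0.002], [0.955, 0.296, -0.001], [-0.001, 0.001, -1.0]]
force: [-1.1, 0.4, 8.4]
grip_width: 0.129
gripper_force: 35.0
```

```bash
python3 -m creep '[[0,4,-1,0,-1],[0,12,0,0,-1],[0,20,0,0,-1],[0,20,0,0,-1],[0,20,0,0,-1],[0,12,0,0,-1],[0,6,0,0,-1],[0,3,0,0,-1],[0,2,0,0,-1],[0,2,0,0,-1],[0,1,0,0,-1],[0,0,0,0,-1]]'
```

```text
clock: 7.12
tool_pos: [520.9, -147.4, 22.4]
orientation: [[-0.297, 0.955, -0.006], [0.955, 0.297, -0.0], [0.001, -0.006, -1.0]]
force: [-11.6, -15.3, 9.2]
grip_width: 0.128
gripper_force: 35.1
```

```bash
python3 -m creep '[[0,-2,0,0,0],[0,0,0,0,0.3],[0,0,0,0,0.5],[0,0,-20,0,1],[0,0,-50,0,1],[0,0,-60,0,1],[0,0,-60,0,1],[15,5,-19,0,1],[35,11,0,0,1],[48,15,0,0,1],[48,15,0,0,1],[48,15,0,0,1]]'
python3 -m creep '[[48,15,0,0,1],[48,15,0,0,1],[30,10,0,0,1],[11,3,0,0,1],[0,0,0,10,1],[0,0,0,10,1],[0,0,0,10,1],[0,0,0,0,1],[0,0,0,0,1]]'
python3 - <<'E'
from h import *
state()
p=manip.snapshot('wrist');cv2.imwrite('pics/w2.png',p['color'])
for k,z in dict(stamp=4,stamp_front=4,stamp_top=89,stamp_tray=0,red_stamp=4).items():
    for r in manip.pinpoint(p,k)[:3]: print(k,round(r['conf'],2),np.round(r['pixel']),np.round(at(p,r['pixel'],z)[:2],1))
im=p['color'];hsv=cv2.cvtColor(im,cv2.COLOR_BGR2HSV)
m=((hsv[...,0]>100)&(hsv[...,0]<130)&(hsv[...,1]>120)&(hsv[...,2]>60)).astype(np.uint8)
n,l,st,c=cv2.connectedComponentsWithStats(m);print(st[1:][st[1:,4]>30],c[1:][st[1:,4]>30])
q=manip.snapshot('top')
for r in manip.pinpoint(q,'cover_grip')[:2]: print('grip',r['conf'],at(q,r['pixel'],35))
E
```

```text
clock: 8.62
tool_pos: [523.1, 58.4, 231.4]
orientation: [[-0.296, 0.955, 0.0], [0.955, 0.296, 0.0], [0.0, 0.0, -1.0]]
force: [1.4, -0.0, -0.1]
grip_width: 1.002
gripper_force: 0.0
clock: 9.75
tool_pos: [523.7, 199.7, 231.3]
orientation: [[0.218, 0.976, -0.0], [0.976, -0.218, -0.0], [-0.0, -0.0, -1.0]]
force: [0.3, 0.6, -0.1]
grip_width: 0.996
gripper_force: 0.0
t 9.75 tcp [523.7 199.7 231.3] F [ 0.3  0.6 -0.1] gw 0.996 gf 0.0 q [0.34 0.33 1.77 0.   1.04 0.56]
[[ 0.218  0.976 -0.   ]
 [ 0.976 -0.218 -0.   ]
 [-0.    -0.    -1.   ]]
stamp 0.8 [176. 188.] [399.2 217.6]
stamp 0.55 [277. 176.] [523.  205.1]
stamp_front 0.61 [263. 176.] [506.1 208.6]
stamp_front 0.55 [164. 183.] [386.2 226.3]
stamp_top 0.96 [280. 197.] [524.7 200.5]
stamp_top 0.67 [148. 205.] [400.4 220.5]
stamp_tray 0.81 [286. 220.] [521.1 146.8]
red_stamp 0.92 [287. 257.] [511.5  97.5]
[[263 166  33  54 565]] [[280.60176991 189.34867257]]
grip 0.63 [ 521.05512954 -149.36664014   35.        ]
```

View pics/w2.png

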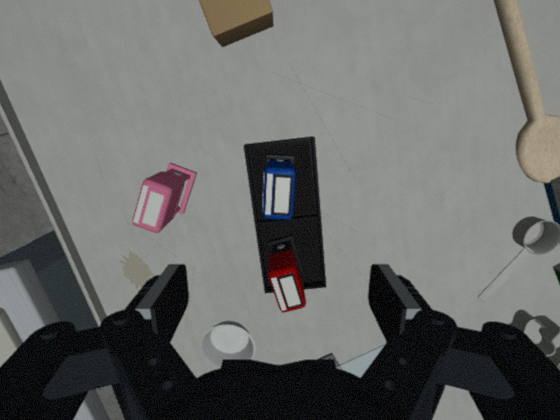

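The picture shows the blue stamp top at ≈(281,195) with its white strip on the left (−x, front) edge, the pink one at (160,200) and the red one at (287,285). The tray corners are ≈(245,144), (314,137), (326,286), (265,292).

```bash
python3 - <<'E'
from h import *
p=manip.snapshot('wrist');g=cv2.cvtColor(p['color'],cv2.COLOR_BGR2GRAY)
c=p['color'][130:300,235:335];cv2.imwrite('pics/c1.png',cv2.resize(c,None,fx=3.5,fy=3.5,interpolation=cv2.INTER_CUBIC))
T=np.array([at(p,q,16)[:2] for q in [(245,144),(314,137),(326,286),(265,292)]])
print('tray',np.round(T,1),T.mean(0),[round(np.linalg.norm(T[i]-T[i-1])) for i in range(4)])
for s in cv2.createLineSegmentDetector().detect(g)[0][:,0]:
    if min(s[0],s[2])>238 and max(s[0],s[2])<332 and min(s[1],s[3])>130 and max(s[1],s[3])<300 and np.hypot(s[2]-s[0],s[3]-s[1])>18:
        o=[]
        for z in(16,89):
            a,b=at(p,s[:2],z),at(p,s[2:],z);d=b-a;o+=[np.linalg.norm(d).round(),np.round((np.degrees(np.arctan2(d[1],d[0]))+45)%90-45,1)]
        print(np.round(s),o)
E
```

```text
tray [[496.2 251.5]
 [573.9 241.8]
 [553.5  51.9]
 [473.8  60.8]] [524.3168696  151.49373045] [192, 78, 191, 80]
[276. 178. 274. 211.] [np.float64(40.0), np.float64(-15.9), np.float64(32.0), np.float64(-15.9)]
[288. 219. 291. 172.] [np.float64(59.0), np.float64(-16.6), np.float64(47.0), np.float64(-16.6)]
[265. 173. 264. 213.] [np.float64(49.0), np.float64(-15.2), np.float64(39.0), np.float64(-15.2)]
[270. 214. 272. 173.] [np.float64(51.0), np.float64(-15.9), np.float64(40.0), np.float64(-15.9)]
[292. 169. 268. 171.] [np.float64(28.0), np.float64(-5.7), np.float64(22.0), np.float64(-5.7)]
[326. 287. 303. 289.] [np.float64(29.0), np.float64(-8.4), np.float64(23.0), np.float64(-8.4)]
[314. 137. 326. 286.] [np.float64(191.0), np.float64(-6.2), np.float64(152.0), np.float64(-6.2)]
[265. 293. 243. 145.] [np.float64(192.0), np.float64(-6.2), np.float64(153.0), np.float64(-6.2)]
[268. 276. 278. 297.] [np.float64(32.0), np.float64(9.1), np.float64(26.0), np.float64(9.1)]
[244. 144. 312. 136.] [np.float64(77.0), np.float64(-6.1), np.float64(61.0), np.float64(-6.1)]
[293. 156. 266. 154.] [np.float64(32.0), np.float64(-16.2), np.float64(25.0), np.float64(-16.2)]
[291. 236. 268. 242.] [np.float64(29.0), np.float64(2.9), np.float64(23.0), np.float64(2.9)]
[316. 216. 296. 219.] [np.float64(24.0), np.float64(-5.4), np.float64(19.0), np.float64(-5.4)]
```

View pics/c1.png

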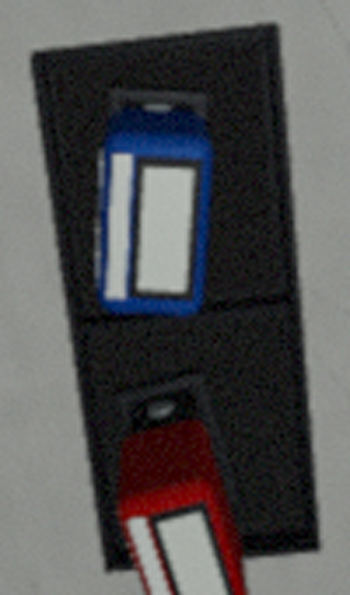

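```bash
python3 -m creep '[[2,0.4,30,3.4,1],[0,0,50,0,1],[0,0,50,0,1],[0,0,35,0,1],[0,0,16,0,1],[0,0,0,0,0.3],[0,0,0,0,-1],[0,0,0,0,-1],[0,0,0,0,-1],[0,0,0,0,-1],[0,0,0,0,-1]]' 50
```

```text
clock: 11.58
tool_pos: [525.6, 202.3, 50.9]
orientation: [[0.278, 0.96, 0.002], [0.96, -0.278, 0.001], [0.001, 0.002, -1.0]]
force: [0.6, 1.4, 3.1]
grip_width: 0.343
gripper_force: 53.7
```

```bash
python3 -m creep '[[0,0,-8,0,-1],[0,0,-22,0,-1],[0,0,-40,0,-1],[0,0,-40,0,-1],[0,0,-15,0,-1],[-20,1,0,0,-1],[-40,2,0,0,-1],[-48,2,0,0,-1],[-48,2,0,0,-1],[-48,2,0,0,-1],[-48,2,0,0,-1],[-48,2,0,0,-1]]'
python3 -m creep '[[-45,2,0,0,-1],[-27,1,0,0,-1],[-15,1,0,0,-1],[0,0,0,-7,-1],[0,0,0,-7,-1],[0,0,0,-7,-1],[0,0,0,-7,-1],[0,0,0,-5.5,-1],[0,0,0,0,-1],[0,0,0,0,-1],[0,0,0,0,-1]]'
python3 - <<'E'
from h import *
state()
p=manip.snapshot('wrist');q=manip.snapshot('scene')
for k,z in dict(stamp_field=7.5,cover_grip=35,stamp_top=164+7).items():
    for r in manip.pinpoint(p,k)[:2]: print(k,round(r['conf'],2),np.round(r['pixel']),np.round(at(p,r['pixel'],z)[:2],1))
T=manip.pinpoint(q,'stamp_top')[:2];print([(r['conf'],r['pixel']) for r in T])
a=p['color'];b=cv2.resize(q['color'][130:340,230:450],(440,420));cv2.imwrite('pics/v3.png',cv2.resize(np.hstack([a,b]),(800,336)))
E
```

```text
clock: 13.08
tool_pos: [450.8, -91.5, 173.5]
orientation: [[0.279, 0.96, -0.004], [0.96, -0.279, 0.001], [-0.0, -0.004, -1.0]]
force: [1.0, 0.1, -1.9]
grip_width: 0.344
gripper_force: 53.1
clock: 14.45
tool_pos: [433.0, -174.3, 175.1]
orientation: [[-0.297, 0.955, -0.001], [0.955, 0.297, 0.0], [0.0, -0.0, -1.0]]
force: [-0.3, 0.0, -0.7]
grip_width: 0.345
gripper_force: 53.1
t 14.45 tcp [ 433.  -174.3  175.1] F [-0.3  0.  -0.7] gw 0.345 gf 53.092437386512756 q [-0.41  0.28  2.02  0.    0.85 -0.71]
[[-0.297  0.955 -0.001]
 [ 0.955  0.297  0.   ]
 [ 0.    -0.    -1.   ]]
stamp_field 0.85 [278. 191.] [ 432.5 -173.3]
stamp_field 0.49 [253. 355.] [ 463.8 -378.3]
stamp_top 0.58 [278. 314.] [ 441. -202.]
[(0.64, [325.0, 211.4]), (0.6, [212.9, 193.7])]
```

View pics/v3.png

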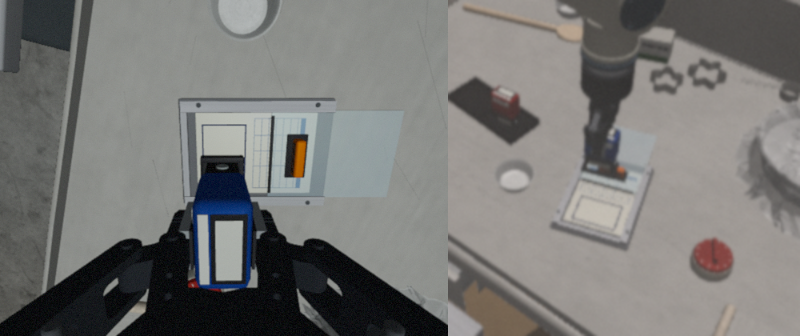

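The picture shows the box clear, the cover open, and the blue stamp held with its white strip to the card's foot (left, ≈(252,310)). I'll check the stamp's offset in the grip.

```bash
python3 - <<'E'
from h import *
p=manip.snapshot('wrist');s=manip.get_state();R=np.array(s['orientation']);t=np.array(s['tool_pos'])
for px in [(278,314),(279,313)]: print((R.T@(at(p,px,213)-t)).round(1))
g=cv2.cvtColor(p['color'],cv2.COLOR_BGR2GRAY)
for l in cv2.createLineSegmentDetector().detect(g)[0][:,0]:
    if 235<min(l[0],l[2]) and max(l[0],l[2])<325 and 185<min(l[1],l[3]) and max(l[1],l[3])<370 and np.hypot(l[2]-l[0],l[3]-l[1])>20:
        d=at(p,l[2:],213)-at(p,l[:2],213);print(np.round(l),round((np.degrees(np.arctan2(d[1],d[0]))+45)%90-45,1), (R.T@(at(p,(l[:2]+l[2:])/2,t[2]-46.9)-t)).round(1))
E
```

```text
[  1.2  -0.5 -37.7]
[  1.6  -0.1 -37.7]
[304. 218. 313. 251.] 32.7 [ 1.3 19.5 46.9]
[249. 229. 251. 209.] 10.7 [ 11.6 -18.5  46.9]
[253. 194. 304. 193.] 17.6 [28.6  0.  46.9]
[302. 349. 303. 277.] 17.6 [-58.7  16.8  46.9]
[268. 277. 269. 349.] 17.4 [-58.7  -7.2  46.9]
[302. 275. 269. 276.] 17.9 [-28.8   4.7  46.9]
[271. 350. 301. 350.] 17.9 [-90.9   5.1  46.9]
[245. 269. 249. 354.] 17.6 [-57.7 -22.4  46.9]
[262. 356. 260. 267.] 17.5 [-57.2 -12.8  46.9]
[278. 365. 300. 361.] 30.9 [-102.5    7.5   46.9]
[240. 257. 247. 230.] 2.2 [ -5.1 -23.   46.9]
[297. 359. 277. 360.] 22.5 [-99.3   6.1  46.9]
[302. 197. 253. 197.] 17.6 [26.4 -0.8 46.9]
[319. 327. 320. 301.] 17.4 [-59.3  29.   46.9]
[259. 202. 301. 202.] 17.9 [23.1  0.8 46.9]
[312. 331. 315. 271.] 17.0 [-48.6  24.1  46.9]
[241. 328. 240. 303.] 17.4 [-60.8 -27.3  46.9]
[236. 301. 237. 326.] 17.1 [-58.7 -30.2  46.9]
[263. 267. 308. 267.] 17.1 [-22.8   4.7  46.9]
[316. 302. 315. 326.] 16.8 [-59.3  26.2  46.9]
[306. 355. 266. 355.] 18.2 [-94.9   5.1  46.9]
[308. 317. 307. 349.] 18.1 [-75.7  20.8  46.9]
```

```bash
python3 -m creep '[[0,0.4,30,0,-1],[0,0,40,0,-1],[0,0,30,0,-1],[0,0,13,0,-1],[0,0,4,0,-1],[0,0,0,0,-1],[0,0,2,0,-1],[0,0,2,0,-1],[0,0,2,0,-1],[0,0,2,0,-1],[0,0,0,0,-1]]' 60
```

```text
clock: 16.18
tool_pos: [434.2, -174.6, 50.5]
orientation: [[-0.298, 0.955, 0.001], [0.955, 0.298, -0.0], [-0.001, 0.001, -1.0]]
force: [0.8, -0.8, 4.9]
grip_width: 0.348
gripper_force: 60.9
```

```bash
python3 -m creep '[[0,0,3,0,-1],[0,0,3,0,-1],[0,0,2,0,-1],[0,0,1,0,-1],[0,0,1,0,-1],[0,0,1,0,-1],[0,0,0,0,-1]]'
```

```text
clock: 17.05
tool_pos: [434.2, -174.7, 41.1]
orientation: [[-0.298, 0.955, 0.001], [0.955, 0.298, -0.001], [-0.001, 0.001, -1.0]]
force: [-5.0, -0.8, 29.9]
grip_width: 0.344
gripper_force: 64.3
```

```bash
python3 -m creep '[[0,0,0,0,-1],[0,0,0,0,-1],[0,0,0,0,-1],[0,0,0,0,-1],[0,0,0,0,-1]]'
python3 -m creep '[[0,0,-2,0,-1],[0,0,-4,0,-1],[0,0,-5,0,-1],[0,0,-6,0,-1],[0,0,-10,0,-1],[0,0,-30,0,-1],[0,0,-40,0,-1],[0,0,-37,0,-1],[0,0,0,0,-1],[0,0,0,0,-1]]'
python3 - <<'E'
from h import *
p=manip.snapshot('wrist');q=manip.snapshot('scene')
a=p['color'];b=cv2.resize(q['color'][200:310,270:390],(458,420),interpolation=cv2.INTER_CUBIC);cv2.imwrite('pics/v4.png',cv2.resize(np.hstack([a,b]),(800,330)))
E
```

```text
clock: 17.68
tool_pos: [434.2, -174.7, 41.1]
orientation: [[-0.298, 0.955, 0.001], [0.955, 0.298, -0.001], [-0.001, 0.001, -1.0]]
force: [-5.6, -0.0, 29.6]
grip_width: 0.347
gripper_force: 64.3
clock: 18.92
tool_pos: [432.7, -173.9, 172.6]
orientation: [[-0.298, 0.955, -0.001], [0.955, 0.298, 0.001], [0.001, -0.001, -1.0]]
force: [-0.4, -0.5, -2.3]
grip_width: 0.343
gripper_force: 60.0
```

View pics/v4.png

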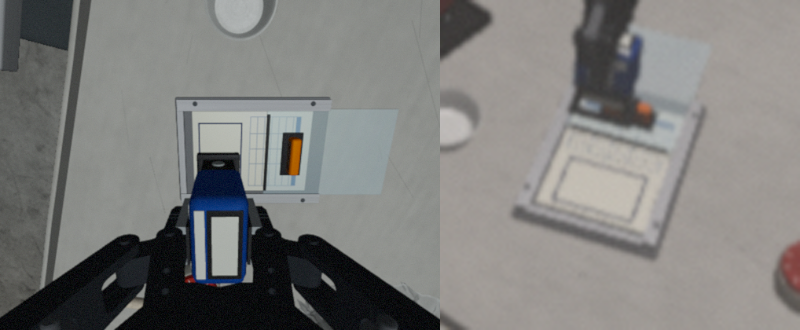

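Neither view shows ink in the box. The force evidence is clear, though: about 30 N held for over 0.6 s against a 10 N spring after 13–14 mm of travel, so the handle was on its stop. I'll return the stamp and look at the box again unobstructed later.

```bash
python3 -m creep '[[17,11,0,0,-1],[34,21,0,0,-1],[41,25,0,0,-1],[41,25,0,0,-1],[41,25,0,0,-1],[41,25,0,0,-1],[41,25,0,0,-1],[41,25,0,0,-1],[22,13,0,0,-1],[10,6.6,0,0,-1],[0,0,0,8,-1],[0,0,0,8,-1]]'
python3 -m creep '[[0,0,0,8,-1],[0,0,0,0,-1],[0,0,0,0,-1]]'
python3 - <<'E'
from h import *
p=manip.snapshot('top')
a=p['color'];cv2.imwrite('pics/v5.png',cv2.resize(np.hstack([a[160:250,170:290],a[160:250,270:390]]),(800,300),interpolation=cv2.INTER_CUBIC))
for k,z in dict(stamp_tray=0,red_stamp=4,stamp_field=7.5).items():
    for r in manip.pinpoint(p,k)[:2]: print(k,round(r['conf'],2),np.round(r['pixel']),np.round(at(p,r['pixel'],z)[:2],1))
E
```

```text
clock: 20.52
tool_pos: [527.2, 199.0, 172.1]
orientation: [[-0.019, 1.0, -0.002], [1.0, 0.019, -0.001], [-0.001, -0.002, -1.0]]
force: [0.1, 0.1, -2.0]
grip_width: 0.347
gripper_force: 60.0
clock: 20.9
tool_pos: [527.7, 199.2, 172.9]
orientation: [[0.114, 0.993, -0.001], [0.993, -0.114, -0.0], [-0.001, -0.001, -1.0]]
force: [-0.0, -0.6, -2.3]
grip_width: 0.345
gripper_force: 60.0
stamp_tray 0.8 [223. 186.] [524.  150.6]
red_stamp 0.74 [243. 189.] [515.3  87.3]
stamp_field 0.64 [327. 219.] [ 430.7 -172.5]
```

View pics/v5.png

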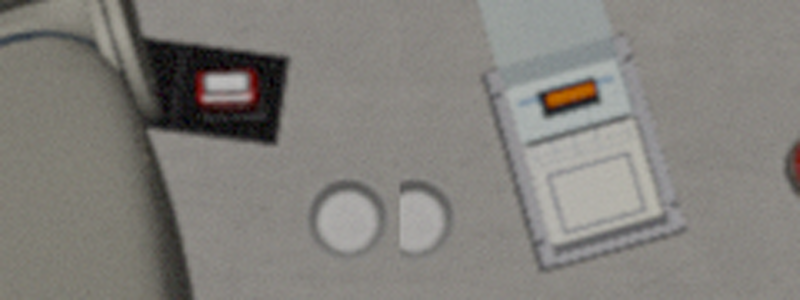

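The top view shows the cover open, the box clean-edged, and the red stamp and tin undisturbed. The bay below the stamp is free, so I'm lowering it gently.

```bash
python3 -m creep '[[0,0,30,0,-1],[0,0,40,0,-1],[0,0,30,0,-1],[0,0,14,0,-1],[0,0,5,0,-1],[0,0,0,0,-1],[0,0,1,0,-1],[0,0,0,0,-1]]'
```

```text
clock: 22.1
tool_pos: [528.5, 199.9, 54.1]
orientation: [[0.116, 0.993, 0.001], [0.993, -0.116, 0.0], [0.001, 0.001, -1.0]]
force: [0.4, -0.6, -2.0]
grip_width: 0.347
gripper_force: 60.0
```

```bash
python3 -m creep '[[0,0,1.5,0,-1],[0,0,0.7,0,-1],[0,0,0,0,-1],[0,0,0,0,-1]]'
```

```text
clock: 22.6
tool_pos: [528.2, 199.9, 51.3]
orientation: [[0.116, 0.993, 0.0], [0.993, -0.116, 0.0], [0.0, 0.0, -1.0]]
force: [-0.5, -0.3, 2.3]
grip_width: 0.344
gripper_force: 60.6
```

```bash
python3 -m creep '[[0,0,0,0,-0.1],[0,0,0,0,0.2],[0,0,0,0,0.6],[0,0,0,0,0.8],[0,0,-15,0,0.8],[0,0,-40,0,1],[0,0,-60,0,1],[0,0,-60,0,1],[0,0,-5,0,1],[0,0,0,0,1]]'
python3 - <<'E'
from h import *
p=manip.snapshot('wrist');a=p['color'];cv2.imwrite('pics/v6.png',a)
for k,z in dict(stamp=4,stamp_top=89,stamp_tray=0,red_stamp=4).items():
    for r in manip.pinpoint(p,k)[:2]: print(k,round(r['conf'],2),np.round(r['pixel']),np.round(at(p,r['pixel'],z)[:2],1))
E
```

```text
clock: 23.85
tool_pos: [527.9, 199.8, 232.0]
orientation: [[0.116, 0.993, 0.001], [0.993, -0.116, 0.0], [0.001, 0.001, -1.0]]
force: [-0.3, 0.4, -0.1]
grip_width: 1.0
gripper_force: 0.0
stamp 0.75 [173. 179.] [401.4 216.2]
stamp 0.69 [279. 177.] [529.4 203. ]
stamp_top 0.81 [279. 195.] [528.8 202.3]
stamp_top 0.81 [141. 193.] [399.4 219.5]
stamp_tray 0.89 [278. 219.] [521.8 149. ]
red_stamp 0.64 [274. 256.] [510.5 100.5]
```

View pics/v6.png

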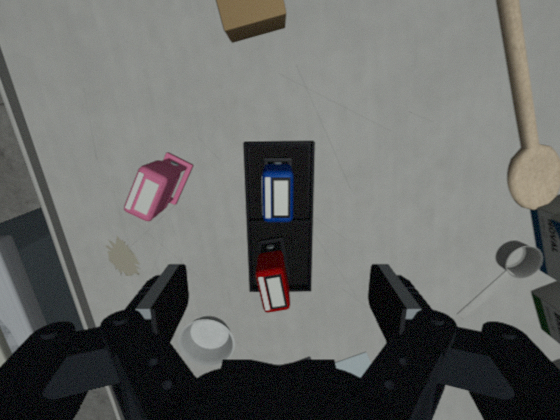

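The blue stamp stands upright in its bay at ≈(279,195), with the red one at (270,280) undisturbed. Now I go back to the rib to shut the cover.

```bash
python3 -m creep '[[-20,2,0,0,1],[-40,4,0,0,1],[-48,4.5,0,0,1],[-48,4.5,0,0,1],[-48,4.5,0,0,1],[-48,4.5,0,0,1],[-48,4.5,0,0,1],[-30,3,0,0,1],[-16,1.5,0,0,1],[0,0,0,-8,1],[0,0,0,-8,1],[0,0,0,-8,1]]'
python3 -m creep '[[0,0,0,0,1],[0,0,0,0,1]]'
python3 - <<'E'
from h import *
s=state();p=manip.snapshot('wrist');im=p['color'];cv2.imwrite('pics/w7.png',im);hsv=cv2.cvtColor(im,cv2.COLOR_BGR2HSV)
m=((hsv[...,0]>8)&(hsv[...,0]<22)&(hsv[...,1]>180)&(hsv[...,2]>80)).astype(np.uint8);m[:100]=0;m[260:]=0
ys,xs=np.nonzero(m);bx=cv2.boxPoints(cv2.minAreaRect(np.c_[xs,ys].astype(np.float32)))
B=np.array([at(p,q,35) for q in bx]);c=B.mean(0);print(c,len(xs));print((np.array(s['orientation']).T@(c-s['tool_pos'])).round(1))
E
```

```text
clock: 25.6
tool_pos: [520.2, -147.6, 230.7]
orientation: [[-0.303, 0.953, -0.001], [0.953, 0.303, 0.0], [0.001, -0.001, -1.0]]
force: [0.0, 1.1, 1.0]
grip_width: 0.999
gripper_force: 0.0
clock: 25.85
tool_pos: [520.5, -147.5, 231.0]
orientation: [[-0.296, 0.955, -0.0], [0.955, 0.296, 0.0], [0.0, -0.0, -1.0]]
force: [0.2, -0.2, 0.4]
grip_width: 1.0
gripper_force: 0.0
t 25.85 tcp [ 520.5 -147.5  231. ] F [ 0.2 -0.2  0.4] gw 1.0 gf 0.0 q [-0.3   0.3   1.82  0.    1.02 -0.6 ]
[[-0.296  0.955 -0.   ]
 [ 0.955  0.296  0.   ]
 [ 0.    -0.    -1.   ]]
[ 519.91291944 -147.43710457   35.        ] 414
[  0.2  -0.5 196. ]
```

View pics/w7.png

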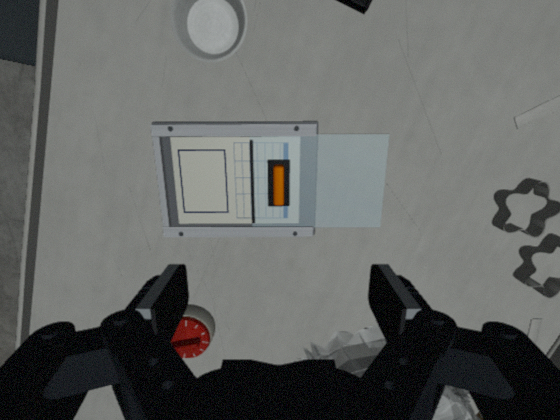

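The card's box ≈(180–228,150–213) shows no drawn ink, but pose and force both agree the press was made, and pressing again would risk a double imprint. The cover is fully open with its rib at (279,184). Closing it now.

```bash
python3 -m creep '[[0,-0.5,30,0,1],[0,0,50,0,1],[0,0,50,0,0.2],[0,0,45,0,0.2],[0,0,25,0,0],[0,0,8,0,0],[0,0,0,0,-0.3],[0,0,0,0,-1],[0,0,0,0,-1],[0,0,0,0,-1],[0,0,0,0,-1]]' 30
python3 -m creep '[[0,-4,0,0,-1],[0,-12,0,0,-1],[0,-20,0,0,-1],[0,-20,0,0,-1],[0,-20,0,0,-1],[0,-12,0,0,-1],[0,-6,0,0,-1],[0,-3,0,0,-1],[0,-2,0,0,-1],[0,-2,0,0,-1],[0,-1,0,0,-1],[0,0,0,0,-1]]'
```

```text
clock: 27.28
tool_pos: [520.9, -148.2, 24.3]
orientation: [[-0.298, 0.955, 0.002], [0.955, 0.298, -0.001], [-0.001, 0.002, -1.0]]
force: [-2.7, -0.3, 7.4]
grip_width: 0.125
gripper_force: 34.0
clock: 28.78
tool_pos: [425.4, -178.3, 24.3]
orientation: [[-0.297, 0.955, 0.005], [0.955, 0.297, -0.001], [-0.003, 0.005, -1.0]]
force: [8.7, 9.2, 7.1]
grip_width: 0.126
gripper_force: 33.8
```

```bash
python3 -m creep '[[0,-1.5,0,0,-1],[0,-1,0,0,-1],[0,0,0,0,-1]]'
python3 -m creep '[[0,2,0,0,-0.2],[0,0,0,0,0],[0,0,0,0,0.3],[0,0,0,0,0.5],[0,0,-20,0,0.6],[0,0,-60,0,1],[0,0,-60,0,1],[0,0,-60,0,1],[0,0,0,0,1]]'
python3 - <<'E'
from h import *
s=state();p=manip.snapshot('wrist');im=p['color'];hsv=cv2.cvtColor(im,cv2.COLOR_BGR2HSV)
m=((hsv[...,0]>8)&(hsv[...,0]<22)&(hsv[...,1]>180)&(hsv[...,2]>80)).astype(np.uint8);m[:100]=0;m[260:]=0
ys,xs=np.nonzero(m);bx=cv2.boxPoints(cv2.minAreaRect(np.c_[xs,ys].astype(np.float32)))
c=np.array([at(p,q,35) for q in bx]).mean(0);t=np.radians(17.35);hx=np.array([np.cos(t),np.sin(t)])
print(c,'travel from open',(c[:2]-[519.91,-147.44])@hx)
q=manip.snapshot('scene');cv2.imwrite('pics/v8.png',cv2.resize(np.hstack([im,q['color']]),(800,300)))
E
```

```text
clock: 29.15
tool_pos: [425.2, -178.5, 24.4]
orientation: [[-0.297, 0.955, 0.009], [0.955, 0.297, -0.001], [-0.004, 0.008, -1.0]]
force: [17.6, 20.7, -0.3]
grip_width: 0.126
gripper_force: 33.1
clock: 30.28
tool_pos: [424.8, -179.7, 227.7]
orientation: [[-0.298, 0.955, 0.009], [0.955, 0.298, -0.004], [-0.006, 0.007, -1.0]]
force: [0.6, -0.3, 0.5]
grip_width: 1.001
gripper_force: 0.0
t 30.27 tcp [ 424.8 -179.7  227.7] F [ 0.6 -0.3  0.5] gw 1.001 gf 0.0 q [-0.43  0.18  1.99 -0.    0.96 -0.73]
[[-0.298  0.955  0.009]
 [ 0.955  0.298 -0.004]
 [-0.006  0.007 -1.   ]]
[ 424.09214753 -176.19448629   35.        ] travel from open -100.03304536829167
```

View pics/v8.png

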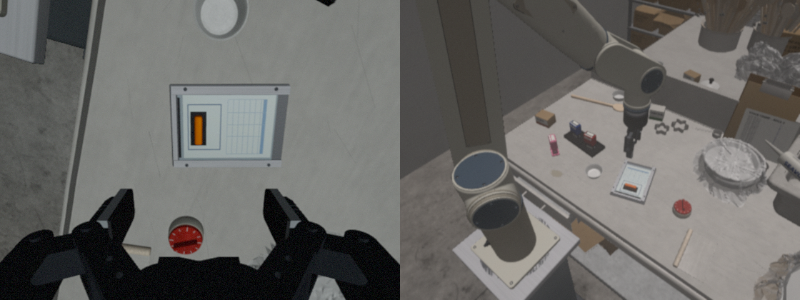

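The cover is fully shut (100 mm of travel, rib at (199,128) in the left view), the stamps stand in the tray, and everything else is in place. Handing in.

```bash
python3 -c "
from station import manip
print(manip.sign_off())"
```

```text
the job is handed in; nothing more can be done
None
```

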